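# Pin the trammel rod into its yoke

### The arm

A 7-joint arm with a two-finger parallel gripper is mounted at the origin on the work surface. World frame = base frame: x ahead of the robot, y to its left, z up, the work surface at z = 0. Lengths are in m, angles in rad, forces in N, time in s.
With the tool pointing down it reaches from about 0.4 to 0.85 m from the base axis. Payload 4.5 kg.
Tool frame: the origin (TCP) lies where the fingers leave the gripper's body, on its centre line; the fingertips stand 64 mm ahead of it and the grasp point (between the pads) lies 45 mm ahead of it; z points along the fingers, y is the direction in which the jaws open and shut (so a half turn about z gives the same grasp; the last joint's range is limited). The gripper opens to 88 mm and grips with 3 to 60 N. Pads are 18 mm wide; open, the fingers measure 123 mm over their backs; the gripper's body (75 mm by 187 mm) begins 45 mm behind the grasp point.
Start: joints at [1.285, 0.689, -0.195, 1.565, 0.157, 0.902, -0.215], TCP at [0.197, -0.593, 0.303] pointing down, gripper open.
Joint ranges: [-3.01, 3.01], [-0.46, 2.08], [-1.47, 1.51], [0.13, 2.56], [-1, 4.14], [0.04, 2.09], [-2.66, 2.66]. Speed limits (rad/s): [2.57, 2.57, 3.14, 3.14, 3.14, 3.14, 3.14].

### API

Orientations are given as a unit quaternion [x, y, z, w].
In Python, from plant import monitor, snapshot, workorder, finder gives the robot as it stands.
- The arm moves only by the tool carry_out, never from a script. Its argument "motion" is one flat list of numbers, 6 for each row, row after row: the shift along the tool's x, y, z in cm, then the turn, a rotation vector about the tool's x, y, z in rad. In form: [x, y, z, rx, ry, rz, x, y, z, rx, ry, rz, ...]. A call has 1 to 8 rows; each row shifts and turns the commanded pose from where the row before left it, along the tool's axes as they then stand; what a row does not reach is not made up. A row lasts 1/8 s, in which the tool goes at most 62.5 mm and 10.7 degrees, less where a joint would pass 70% of its speed; a pose out of reach is approached as far as the arm can. A call with a gripper value outside its range is refused whole. "hand" is the finger opening in cm, from 0 to 8.81, set as the call begins (left out, the last holds). The fingers move at their own pace and stop on an object; "grip_force" is the grip in N (left out, the last holds). Time passes only in rows, so rows that do not move let the fingers close. It gives the time, the measured TCP pose, the force and the opening at its end, in the units of the state.
- monitor.get_state(): the state, without advancing time (a new reading comes with each control period).
- snapshot(name): name is "scene" or "side" or "wrist"; returns a dict with "frame" (420x560x3 uint8, red, green, blue), "range_z" (420x560 float32, m along the optical axis (not along the pixel's ray), 0 where there is no reading), "fx", "fy", "cx", "cy" (pixels), "rvec" (rotation vector, rad) and "tvec" (3), from world to camera coordinates, as OpenCV has them; the wrist camera has in their place "hand_eye" (4x4, takes a point from camera to tool coordinates, whose origin is the TCP and whose axes are the flange's). Camera axes: x right, y down, z forward; pixel columns grow to the right and rows downward; lengths in m; the calibration is good to about 2 mm. The wrist camera is an equidistant fisheye: a pixel r from the principal point sees the ray r / f radians off the axis. A picture is of the moment at which its call begins: read the wrist's pose just before it.
- workorder.finish_job(): hands the job in, once; it reports no verdict.
Trained networks look in a picture, given as the dict that the camera call returned (one of the last four; its "shot" number tells which), for a name from the list of things; names that differ only in an ending like _2 or _b are one class to them, and where a whole thing is asked for, a point or a joint stands for the part that bears it (a point fixed in the world has none). Each returns a list of dicts, best first, with "p" (0 to 1); they miss things now and then, are a little off and sometimes report something else, mostly with a low value. They report only what shows in the picture. A call takes as long as a camera call. They do not tell look-alikes from the thing itself.
- finder.masks_of(picture, thing): "pixels" (420x560 bool, what is visible of it) and "extent" ([left, top, right, bottom] in pixels, round what is visible of it).
The state is a dict: "clock": time; "q": joint angles; "qd": joint speeds; "joint_torque": joint torques, N m; "tool_pos": TCP position; "eef_rot": TCP orientation; "contact_force": force on the tool from outside, world axes, zero at the start; "moment": the same for the moment, N m; "opening": opening from 0.0 (shut) to 1.0 (fully open).
Only numpy, scipy, OpenCV 4.12 (cv2) and the standard library are available. Lean on these libraries where they do the work, as an engineer would, in place of code of your own. Each camera call takes 0.05 s, during which the arm holds its last target. There are 200 camera calls.

### The job

Pin the circle-cutting jig together: pass the longer of the two steel pins down through the upper ear of the yoke, the hidden eye of the rod end trapped between the ears, and the lower ear, until its head sits fully home on the upper ear, and let go of it. The eye starts short of the yoke's holes and cannot be seen, so shift the carriage by its wooden block and feel for the place where the pin goes through; never force the pin hard against the rod end. Leave the short pin in the rack, and do not disturb the ring, jar and apple.

Things in the scene. Friction and masses are not known exactly. Their poses are not given: they have to be found in the camera images.
- jig: fixed jig on the bench: plywood board 305 x 120 x 18 mm, with a dark steel yoke near one end and a sliding carriage near the other. Origin on the vertical axis of the yoke's two holes, at bench level; x points from the carriage to the yoke (the way the carriage is pushed), y across, z up
- ear_mouth (a point): centre of the hole's mouth in the top of the yoke's upper ear, 72 mm above the bench. Heights: upper ear 56 to 72, gap 40 to 56, lower ear 28 to 40 mm, board top 18. Each ear has one upright hole, 15.5 mm, chamfered 1.5 mm. Ears 48 mm wide, from x = -40 to +70 mm along the jig; the yoke's web is at x = +58 to +70
- carriage: plywood carriage 100 x 44 x 40 mm, top 60 mm above the bench, sliding along the jig's x in guide strips: 31 mm between hard stops, starting within 4 mm of the rear one. Slides with about 3.5 N and stays where it is left. Axes as the jig; origin = the jig's origin when at the rear stop
- rod_nut (a point): where the threaded steel rod end leaves the carriage's front. Its flat tongue (12 mm thick, 42 to 54 mm above the bench, 34 wide) lies between the ears and has one upright hole, the eye, 17.5 mm. The rod's length is locked but differs by 10 mm either way: the eye starts 3 to 27 mm short (-x) of the yoke holes, hidden. The tongue blocks the holes, carriage anywhere, until its eye is in line
- push_block (a point): centre of the wooden block on the carriage by which it is moved: 24 mm along the jig's x, 36 across, 42 tall, from 60 to 102 mm above the bench; the carriage's rear end is 20 mm behind this point. Axes as the jig. A pin stood in the upper ear rests on the tongue 18 mm deep; when the eye is pushed under it, the pin drops in by its weight and stops the carriage
- pin_head (a point): the longer steel pin, middle of its cylindrical head (24 mm across, 26 tall, flat top); z up along the pin. Shank below 14 mm across, 50 long, foot tapered over the last 4 mm to 9 mm and 63 mm below this point; about 120 g. Starts upright in one of the rack's holes (which one varies), this point 73 mm above the bench. Fully home in the yoke, it is 85 mm above the bench
- pin: the same longer pin: origin at the middle of its foot, z up along the pin
- short_pin_head (a point): the shorter steel pin, middle of its head (same head, same 14 mm shank but only 32 mm long), upright in the other hole of the rack, its head 18 mm lower than the long pin's; stays there
- rack: fixed plywood rack, 130 (x) x 50 (y) x 40 mm tall, origin at the centre of its underside, z up; two holes of 15.5 mm, 30 mm deep, at x = +35 and -35 mm, in which the pins stand
- ring_blank: loose plywood ring lying flat, 110 mm outside, 72 mm inside, 18 mm thick, origin at the centre of its underside; a bystander
- jar: closed glass jar, 72 mm across, 90 mm tall, origin at the centre of its underside; a bystander
- apple: apple, 72 mm across and 62 mm tall, origin under its centre; a bystander
There are look-alikes about, which are no part of the job. Leave any purple or red look-alike of the pin alone.

How it is judged:
At the end, for the whole second after the job is handed in: the long pin stands through both ears and the eye, upright within 0.08 rad, its head centre within 3 mm of the yoke holes' axis along the jig's x and along its y and 82 to 87.5 mm above the bench (home is 85), at rest (x of pin_head in the frame of jig between -0.003 and 0.003 m and y of pin_head in the frame of jig between -0.003 and 0.003 m and z of pin_head in the frame of jig between 0.082 and 0.0875 m and angle between pin_head's own z axis and vertical below 0.08 rad and linear speed of pin below 0.02 m/s); the robot touches nothing.
It fails at once if the pin is forced: more than 35 N between the long pin and the carriage with its rod end (contact force between pin and carriage above 35 N).
It fails at once if the short pin is moved more than 20 mm (distance of short_pin_head from where it was at the start of the episode above 0.02 m).
It fails at once if the plywood ring is moved more than 30 mm (distance of ring_blank from where it was at the start of the episode above 0.03 m).
It fails at once if the jar is moved more than 30 mm (distance of jar from where it was at the start of the episode above 0.03 m).
It fails at once if the apple is moved more than 30 mm (distance of apple from where it was at the start of the episode above 0.03 m).
It also fails if it takes over 61 s, if anything falls off the work surface, if the arm or the gripper's body presses on something with over 40 N, if the wrist force passes 120 N, or if a joint passes its speed limit or range.

## Working session

There is one attempt and no reset: what is moved stays moved. The work goes in short steps, Python scripts to look and compute and a tool call to move; the robot and the scene stay as the last step left them, time stands still between calls to the robot, and variables do not carry over. Pictures are saved under pics/ and viewed, about 8 in all and at most 12, crops included, and the job is handed in when it is done.

Besides the shell and the picture viewer there is one more tool, called after ">>>" by a JSON object that holds its "op" and its "data". carry_out: Moves the arm, as the interface text tells. Its arguments: {"type":"object","properties":{"motion":{"type":"array"},"hand":{"type":"number"},"grip_force":{"type":"number"}},"required":["motion"]}

```bash
mkdir -p pics; cat > h.py <<'E'
import numpy as np, cv2
from scipy.spatial.transform import Rotation as R
from plant import monitor, snapshot, workorder, finder
def cloud(p):
    """world points HxWx3 for fixed cams"""
    z=p["range_z"]; v,u=np.mgrid[:420,:560]
    c=np.stack([(u-p["cx"])/p["fx"]*z,(v-p["cy"])/p["fy"]*z,z],-1)
    M=R.from_rotvec(np.ravel(p["rvec"])).as_matrix()
    w=(c-np.ravel(p["tvec"]))@M
    w[z==0]=np.nan
    return w
def save(p,n): cv2.imwrite("pics/"+n,p["frame"][:,:,::-1])
E
python3 - <<'E'
from h import *
print(monitor.get_state())
a=snapshot("scene"); b=snapshot("side")
cv2.imwrite("pics/a.png",cv2.resize(np.vstack([a["frame"],b["frame"]]),None,fx=.71,fy=.71)[:,:,::-1])
save(a,"scene.png");save(b,"side.png")
for nm,p in(("scene",a),("side",b)):
  w=cloud(p)
  for t in["pin_head","short_pin_head","rack","push_block","ear_mouth","carriage","jig","rod_nut","jar","apple","ring_blank"]:
    for d in finder.masks_of(p,t)[:3]:
      q=w[d["pixels"]]; 
      print(nm,t,round(d["p"],2),np.round(d["extent"]),np.round(np.nanmedian(q,0),3),np.round(np.nanpercentile(q,98,axis=0),3),np.round(np.nanpercentile(q,2,axis=0),3))
E
```

```text
{'clock': 0.0, 'q': array([ 1.28482728,  0.6899828 , -0.19449059,  1.56634178,  0.15731438,
        0.9024468 , -0.21513452]), 'qd': array([ 9.10106738e-04, -1.53196358e-03,  9.86142853e-04,  3.47141393e-04,
        1.54414584e-03, -1.59103829e-03, -5.91489876e-05]), 'joint_torque': array([ 4.11385063e-04, -5.27562833e+01, -1.26629680e+00, -1.53429419e+01,
       -5.25323243e-02,  6.61979182e-03,  1.84155379e-04]), 'tool_pos': array([ 0.19625876, -0.59285802,  0.30191065]), 'eef_rot': array([ 9.87242058e-01,  1.59224120e-01, -2.15137333e-04, -8.67523357e-04]), 'contact_force': array([ 0.03716674,  0.48894099, -0.80724245]), 'moment': array([-0.00803915,  0.00202165, -0.01897656]), 'opening': 1.0025118882695958}
scene pin_head 0.67 [206. 238. 217. 259.] [ 0.526 -0.17   0.066] [ 0.533 -0.159  0.08 ] [ 0.514 -0.176  0.008]
scene pin_head 0.63 [300. 180. 364. 216.] [0.682 0.14  0.058] [0.736 0.173 0.104] [0.593 0.112 0.029]
scene pin_head 0.58 [189. 263. 202. 284.] [ 0.543 -0.251  0.083] [ 0.551 -0.236  0.089] [ 0.53  -0.26   0.039]
scene rack 0.89 [181. 274. 230. 328.] [ 0.582 -0.271  0
[... 1960 characters left out ...]
. 276. 304. 299.] [ 0.538 -0.255  0.079] [ 0.55  -0.241  0.087] [ 0.529 -0.261  0.045]
side jig 0.8 [215. 162. 336. 239.] [0.6   0.103 0.029] [0.766 0.203 0.094] [ 0.473  0.041 -0.001]
side rod_nut 0.73 [249. 166. 319. 212.] [0.685 0.137 0.056] [0.741 0.23  0.102] [0.567 0.099 0.002]
side jar 0.63 [354. 257. 392. 309.] [ 0.698 -0.283  0.062] [ 0.734 -0.236  0.091] [ 0.674 -0.297  0.001]
side apple 0.63 [246. 150. 272. 175.] [0.64  0.353 0.045] [0.675 0.388 0.063] [0.613 0.339 0.007]
side apple 0.43 [356. 255. 394. 307.] [ 0.698 -0.283  0.061] [ 0.736 -0.234  0.091] [ 0.674 -0.297  0.   ]
side ring_blank 0.68 [174. 166. 209. 185.] [0.44  0.389 0.014] [0.491 0.449 0.02 ] [ 0.392  0.344 -0.002]
```

View pics/scene.png

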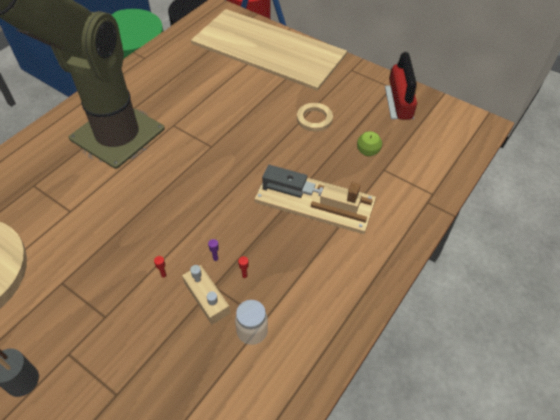

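View pics/side.png

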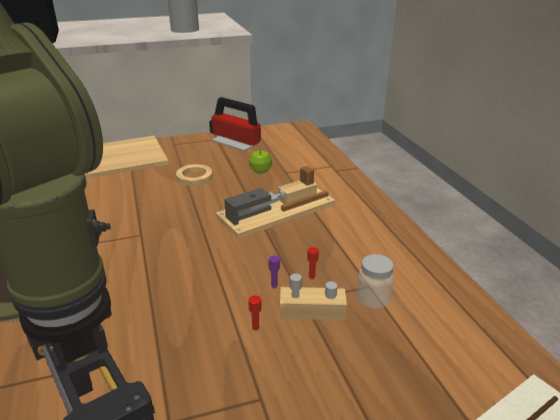

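Candidates for the pin, in scene pixels: the purple pin (214,248) and the red pins (160,265) and (244,265) are look-alikes. Two steel heads stand in the rack: the higher one at (196,272), top at z≈0.087, which is the long pin, and the lower one at (212,298), top at z≈0.068, which is the short pin. The jig's yoke (285,180) is nearer the robot and the carriage with its block (352,195) is farther away. Next I'll fit geometry.

```bash
python3 - <<'E'
from h import *
P=[]
for nm in("scene","side"):
  p=snapshot(nm); w=cloud(p).reshape(-1,3); w=w[~np.isnan(w[:,0])]; P.append(w)
  if nm=="scene": cv2.imwrite("pics/crop.png",cv2.resize(np.hstack([p["frame"][225:325,140:280],p["frame"][150:250,250:390]]),None,fx=2.8,fy=2.8,interpolation=2)[:,:,::-1])
def sel(w,x0,x1,y0,y1,z0,z1): return w[(w[:,0]>x0)&(w[:,0]<x1)&(w[:,1]>y0)&(w[:,1]<y1)&(w[:,2]>z0)&(w[:,2]<z1)]
for nm,w in zip(("scene","side","both"),P+[np.vstack(P)]):
  for t,b in dict(yoke=(.4,.62,.0,.2,.066,.08),board=(.4,.85,.0,.3,.014,.022),block=(.6,.8,.08,.22,.095,.108),carr=(.57,.8,.08,.22,.056,.064),rack=(.48,.68,-.33,-.2,.036,.044),long=(.5,.58,-.28,-.22,.08,.092),short=(.58,.64,-.3,-.24,.062,.074)).items():
    q=sel(w,*b)
    if len(q)<4: print(nm,t,len(q));continue
    c,s,a=cv2.minAreaRect((q[:,:2]*1000).astype(np.float32))
    print(nm,t,len(q),np.round(c,1),np.round(s,1),round(a,1),"med",np.round(np.median(q,0),3))
E
```

```text
scene yoke 631 [536.8 108.8] [112.6  55.1] 14.8 med [0.538 0.106 0.072]
scene board 1625 [621.7 132.1] [304.3 125.4] 15.7 med [0.621 0.101 0.018]
scene block 118 [715.9 158.4] [23.2 43. ] 15.3 med [0.717 0.155 0.102]
scene carr 473 [649.1 139.6] [177.8  48.4] 16.4 med [0.672 0.142 0.06 ]
scene rack 832 [ 573.3 -259.5] [ 50.8 134.4] 70.3 med [ 0.575 -0.263  0.04 ]
scene long 87 [ 540.6 -249.1] [22.4 25.1] 40.8 med [ 0.541 -0.249  0.086]
scene short 92 [ 606.1 -271.2] [20.9 25.4] 35.3 med [ 0.607 -0.273  0.068]
side yoke 486 [538.4 108.3] [114.4  54.6] 15.9 med [0.534 0.104 0.072]
side board 1229 [621.3 131.2] [308.2 126.3] 15.9 med [0.594 0.092 0.018]
side block 77 [715.6 155.8] [26.4 39.8] 15.7 med [0.714 0.153 0.101]
side carr 314 [649.3 137.8] [176.9  49.7] 16.1 med [0.672 0.14  0.059]
side rack 1026 [ 593.7 -265.5] [ 71.7 175.4] 78.7 med [ 0.572 -0.264  0.04 ]
side long 94 [ 540.7 -249.6] [24.  23.6] 22.8 med [ 0.54  -0.252  0.085]
side short 92 [ 605.  -272.8] [22.2 22.2] 78.5 med [ 0.606 -0.274  0.067]
both yoke 1117 [538.2 109. ] [114.5  56. ] 16.0 med [0.536 0.105 0.072]
both board 2854 [621.2 131.4] [308.1 126.5] 16.0 med [0.612 0.097 0.018]
both block 195 [715.1 157.7] [26.5 43.7] 16.0 med [0.716 0.154 0.101]
both carr 787 [649.6 138.3] [177.8  51. ] 16.2 med [0.672 0.141 0.06 ]
both rack 1858 [ 592.2 -265.2] [ 71.7 178.6] 78.7 med [ 0.573 -0.264  0.04 ]
both long 181 [ 540.1 -248.8] [23.9 25.5] 33.3 med [ 0.54  -0.25   0.085]
both short 184 [ 606.5 -272.1] [24.1 24.8] 78.5 med [ 0.607 -0.273  0.068]
```

View pics/crop.png

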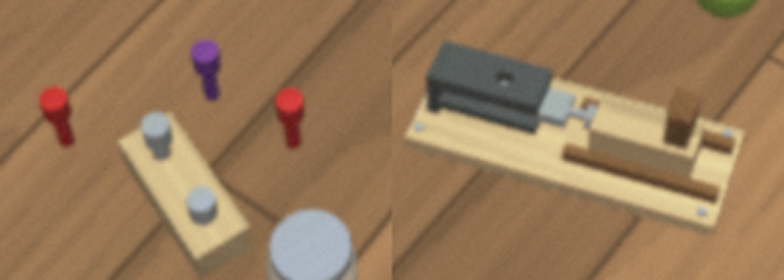

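The crop shows the long steel pin in the rack's upper-left hole (scene ~(196,272)), with its shank visible, and the shorter pin at (212,298). The yoke hole is at scene ~(290,178), and the sizes and heights agree with the description. I estimate the hole at (0.551,0.112) and the jig yaw at 16°. Next I'll move over the rack.

>>> {"op": "carry_out", "data": {"motion": [5.4,-2.72,0.5,0,0,0,5.4,-2.72,0.5,0,0,0,5.4,-2.72,0.5,0,0,0,5.4,-2.72,0.5,0,0,0,5.4,-2.72,0.5,0,0,0,5.4,-2.72,0.5,0,0,0,5.4,-2.72,0.5,0,0,0,5.4,-2.72,0.5,0,0,0], "hand": 5}}

```text
clock: 2.3
tool_pos: [0.5396, -0.2495, 0.2627]
eef_rot: [0.987, 0.159, 0.0, 0.0]
contact_force: [0.9, -0.7, 0.3]
opening: 0.565
```

>>> {"op": "carry_out", "data": {"motion": [0,0,0,0,0,0.162,0,0,0,0,0,0.162,0,0,0,0,0,0.162,0,0,0,0,0,0.162,0,0,0,0,0,0,0,0,0,0,0,0]}}

```text
clock: 3.05
tool_pos: [0.5383, -0.2508, 0.2627]
eef_rot: [0.987, -0.162, 0.0, 0.0]
contact_force: [-0.2, 0.3, -0.2]
opening: 0.567
```

```bash
cat >> h.py <<'E'
def st():
    s=monitor.get_state(); M=R.from_quat(s["eef_rot"]).as_matrix()
    print("t %.2f"%s["clock"],"pos",np.round(s["tool_pos"],4),"a %.2f deg"%np.degrees(np.arctan2(M[1,0],M[0,0])),"tilt",np.round(M[:2,2],4),"F",np.round(s["contact_force"],2),"open %.1fmm"%(s["opening"]*88.1),"q",np.round(s["q"],2)); return s,M
def togo(x,y,z,a=None):
    s,M=st(); d=M.T@(np.array([x,y,z])-s["tool_pos"])
    print("tool cm",np.round(d*100,2),end=" ")
    if a is not None:
        T=R.from_euler("z",a,degrees=True).as_matrix()@np.diag([1,-1,-1.])
        print("then? rotvec(first, in tool)",np.round(R.from_matrix(M.T@T).as_rotvec(),3),"shift after turn",np.round(T.T@(np.array([x,y,z])-s["tool_pos"])*100,2))
def wpix(p,s,u,v,z):
    """fisheye wrist pixel -> world point on plane z"""
    M=R.from_quat(s["eef_rot"]).as_matrix(); H=np.array(p["hand_eye"])
    x=(u-p["cx"])/p["fx"]; y=(v-p["cy"])/p["fy"]; r=np.hypot(x,y)+1e-9
    d=np.array([x/r*np.sin(r),y/r*np.sin(r),np.cos(r)])
    o=M@H[:3,3]+s["tool_pos"]; d=M@H[:3,:3]@d
    return o+d*(z-o[2])/d[2]
E
python3 - <<'E'
from h import *
togo(.5405,-.250,.126,-18.8)
s=monitor.get_state(); p=snapshot("wrist"); save(p,"w1.png"); print(p["fx"],p["cx"],p["cy"],np.round(p["hand_eye"],3))
for t in("pin_head","short_pin_head","rack"):
  for d in finder.masks_of(p,t)[:3]:
    e=d["extent"]; print(t,round(d["p"],2),np.round(e), np.round(wpix(p,s,(e[0]+e[2])/2,(e[1]+e[3])/2,.080),3))
E
```

```text
t 3.05 pos [ 0.5383 -0.2508  0.2627] a -18.64 deg tilt [ 0.0001 -0.    ] F [-0.18  0.34 -0.19] open 50.0mm q [ 0.32  0.7   0.07  1.71 -0.06  0.74 -1.48]
tool cm [ 0.18 -0.15 13.67] then? rotvec(first, in tool) [-0.    -0.     0.003] shift after turn [ 0.18 -0.15 13.67]
325.19226210127806 281.1804360134361 207.98521403820092 [[ 0.001 -0.948 -0.318  0.082]
 [ 1.     0.001  0.    -0.001]
 [ 0.    -0.318  0.948 -0.082]
 [ 0.     0.     0.     1.   ]]
pin_head 0.85 [259. 181. 291. 215.] [ 0.542 -0.246  0.08 ]
pin_head 0.85 [144. 142. 189. 169.] [ 0.608 -0.17   0.08 ]
pin_head 0.79 [317. 240. 337. 284.] [ 0.468 -0.272  0.08 ]
short_pin_head 0.9 [263. 102. 294. 133.] [ 0.605 -0.27   0.08 ]
short_pin_head 0.75 [261. 181. 292. 214.] [ 0.542 -0.247  0.08 ]
rack 0.92 [251.  84. 309. 215.] [ 0.58  -0.263  0.08 ]
```

View pics/w1.png

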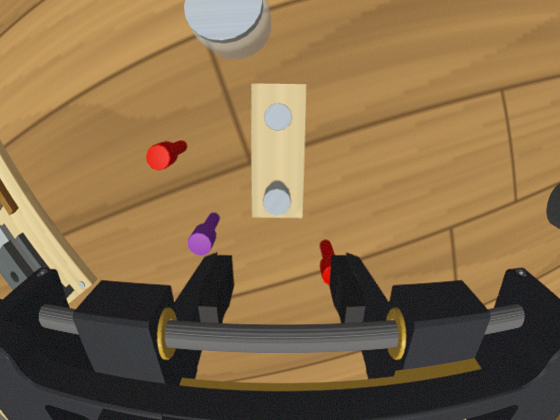

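The wrist view shows the long pin's head at (277,199), the short one at (278,117), and the red and purple pins to the sides, clear of the fingers. Next I'll descend and grip.

>>> {"op": "carry_out", "data": {"motion": [0.2,-0.27,4,0,0,0,0,0,4,0,0,0,0,0,3,0,0,0,0,0,2,0,0,0,0,0,0.67,0,0,0,0,0,0,0,0,0]}}

```text
clock: 4.0
tool_pos: [0.541, -0.2491, 0.1261]
eef_rot: [0.987, -0.163, 0.0, -0.0]
contact_force: [0.1, 0.1, 0.5]
opening: 0.567
```

>>> {"op": "carry_out", "data": {"motion": [0,0,0,0,0,0,0,0,0,0,0,0,0,0,0,0,0,0,0,0,0,0,0,0], "hand": 1.5, "grip_force": 25}}

```text
clock: 4.5
tool_pos: [0.5413, -0.2491, 0.1265]
eef_rot: [0.987, -0.163, 0.001, 0.0]
contact_force: [0.4, -0.3, 2.9]
opening: 0.267
```

```bash
python3 - <<'E'
from h import *
togo(.541,-.2485,.2)
E
```

```text
t 4.50 pos [ 0.5413 -0.2491  0.1265] a -18.80 deg tilt [ 0.001  -0.0003] F [ 0.37 -0.31  2.87] open 23.5mm q [ 0.33  0.9   0.04  1.78 -0.07  0.46 -1.48]
tool cm [-0.04 -0.04 -7.35]
```

>>> {"op": "carry_out", "data": {"motion": [0,0,-2,0,0,0,0,0,-5,0,0,0,0,0,-5.4,0,0,0,0,0,0,0,0,-0.152,0,0,0,0,0,-0.152,0,0,0,0,0,-0.152,0,0,0,0,0,-0.152,0,0,0,0,0,0]}}

```text
clock: 5.5
tool_pos: [0.5405, -0.2491, 0.2498]
eef_rot: [0.99, 0.139, -0.0, -0.0]
contact_force: [0.2, -0.4, -1.4]
opening: 0.26
```

>>> {"op": "carry_out", "data": {"motion": [0.8,-5.7,0,0,0,0,0.8,-5.7,0,0,0,0,0.8,-5.7,0,0,0,0,0.8,-5.7,0,0,0,0,0.8,-5.7,0,0,0,0,0.9,-5.9,0,0,0,0,0,0,0,0,0,0,0,0,0,0,0,0]}}

```text
clock: 6.5
tool_pos: [0.493, 0.0946, 0.25]
eef_rot: [0.99, 0.139, -0.0, 0.001]
contact_force: [-0.1, -0.7, -0.7]
opening: 0.263
```

```bash
python3 - <<'E'
from h import *
togo(.5514,.1116,.21,16)
s=monitor.get_state(); p=snapshot("wrist"); save(p,"w2.png")
for t in("ear_mouth","push_block","jig","pin_head"):
  for d in finder.masks_of(p,t)[:2]:
    e=d["extent"]; print(t,round(d["p"],2),np.round(e), np.round(wpix(p,s,(e[0]+e[2])/2,(e[1]+e[3])/2,.072),4))
E
```

```text
t 6.50 pos [0.493  0.0946 0.25  ] a 15.93 deg tilt [-0.0001 -0.0011] F [-0.1  -0.69 -0.69] open 23.2mm q [-0.26  0.61 -0.03  1.99  0.04  0.54 -1.61]
tool cm [ 6.08 -0.03  3.99] then? rotvec(first, in tool) [ 0.001  0.    -0.001] shift after turn [ 6.08 -0.02  4.  ]
ear_mouth 0.66 [218.   0. 346. 213.] [0.5694 0.1165 0.072 ]
push_block 0.93 [250.   3. 302. 139.] [0.5955 0.1288 0.072 ]
jig 0.96 [214.   0. 338. 211.] [0.569  0.1213 0.072 ]
pin_head 0.88 [251. 227. 308. 318.] [0.4279 0.0779 0.072 ]
pin_head 0.86 [507. 149. 555. 176.] [ 0.6044 -0.136   0.072 ]
```

View pics/w2.png

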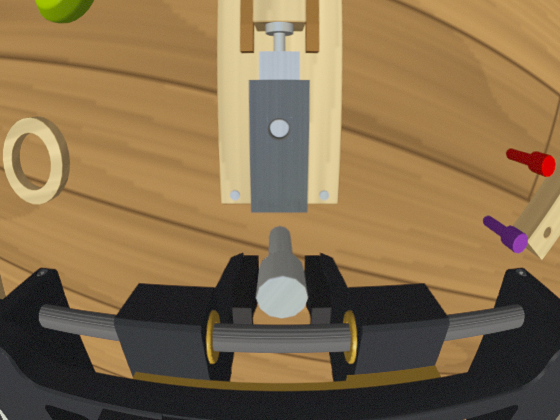

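The hole is at (279,128), with the light tongue showing inside it. The gripped pin stands in the foreground with its foot at about (280,228). Next I'll measure the hole precisely and check how the pin sits in the grip.

```bash
python3 - <<'E'
from h import *
s,M=st(); p=snapshot("wrist"); g=cv2.cvtColor(p["frame"],cv2.COLOR_RGB2GRAY).astype(int)
r=g[115:143,262:297]; m=(r>(np.median(r)+r.max())/2).astype(np.uint8)
n,l,ss,c=cv2.connectedComponentsWithStats(m); i=1+np.argmax(ss[1:,4]); u,v=c[i]+[262,115]; print(u,v,ss[i])
h=wpix(p,s,u,v,.070); print("hole",h, "from TCP, tool:",M.T@(h-s["tool_pos"]))
# yoke front/back edges in column 280: centre of width
for row in(95,160,190):
  q=g[row,225:335]; d=np.where(q<120)[0]; e=[225+d.min(),225+d.max()]; a,b=[wpix(p,s,x,row,.072) for x in e]; print(row,e,np.linalg.norm(a-b),(M.T@((a+b)/2-s["tool_pos"]))[:2])
def proj(t):
    H=np.linalg.inv(p["hand_eye"]); c=H[:3,:3]@t+H[:3,3]; th=np.arctan2(np.hypot(c[0],c[1]),c[2]); k=th/np.hypot(c[0],c[1]); return p["cx"]+p["fx"]*c[0]*k,p["cy"]+p["fy"]*c[1]*k
print("expected foot edge",proj(np.array([.0045,0,.116])),"head top",proj(np.array([0,0,.040])))
print(np.abs(np.diff(g[215:240,280])), g[215:240:2,280])
for row in(235,245,255):
  print(row, g[row,262:300])
E
```

```text
t 6.75 pos [0.4933 0.0935 0.25  ] a 15.84 deg tilt [ 0.     -0.0007] F [-0.12  0.39 -0.53] open 23.1mm q [-0.26  0.61 -0.03  1.99  0.04  0.54 -1.61]
277.0081300813008 127.77642276422765 [  6   5  19  17 246]
hole [0.5521648  0.11450209 0.07      ] from TCP, tool: [ 0.06239724 -0.00424855  0.1799763 ]
95 [np.int64(248), np.int64(306)] 0.0456544670464809 [ 0.08907886 -0.00424207]
160 [np.int64(248), np.int64(305)] 0.046323897614737736 [ 0.03640306 -0.00469569]
190 [np.int64(249), np.int64(304)] 0.0457797619656529 [ 0.01105978 -0.00475753]
expected foot edge (np.float64(282.4081996223975), np.float64(224.7362714324747)) head top (np.float64(282.8757506999927), np.float64(295.8352623496819))
[ 1  1  2  1  1  1  0  2  2  5 23 11  3  1  1  2  0  1  1  2  5  2  0  1] [146 144 145 145 147 140 106 104 107 106 107 104 105]
235 [138 140 139 140 142 139 137 124 114 111 115 113 113 117 107 111 109 104
 107 104 102 107 103 102 104 100  96 102 122 142 144 142 141 142 144 143
 143 145]
245 [118 118 123 129 127 131 130 114 115 116 115 116 113 116 111 109 108 106
 106 106 109 107 105 105 104 103 101 101  96 118 140 140 139 140 138 141
 140 139]
255 [130 131 132 130 131 130 117 115 109 111 112 110 108 106 103 108 106 107
 108 107 106 108 103 100 103 104 105 103 102 102 105 102  99  98  97 100
 106 112]
```

>>> {"op": "carry_out", "data": {"motion": [2.1,-0.1,0,0,0,0,2,-0.1,2.4,0,0,0,0,0,2.5,0,0,0,0,0,0,0,0,0,0,0,0,0,0,0]}}

```text
clock: 7.42
tool_pos: [0.5321, 0.108, 0.2016]
eef_rot: [0.99, 0.139, 0.0, 0.0]
contact_force: [0.2, -0.1, -1.9]
opening: 0.262
```

```bash
python3 - <<'E'
from h import *
s,M=st(); p=snapshot("wrist"); c=p["frame"][90:260,200:360]
cv2.imwrite("pics/w3.png",cv2.resize(c,None,fx=4,fy=3.5,interpolation=2)[:,:,::-1])
E
```

```text
t 7.42 pos [0.5321 0.108  0.2016] a 15.98 deg tilt [ 0.0006 -0.    ] F [ 0.16 -0.06 -1.87] open 23.1mm q [-0.27  0.73 -0.03  1.91  0.04  0.5  -1.62]
```

View pics/w3.png

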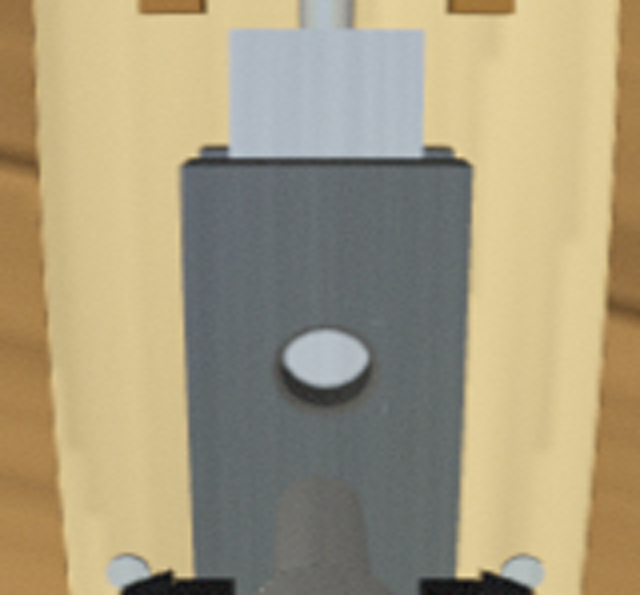

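The crop shows the hole centre at about (281.4,194.6) in full-picture pixels. The pin's foot is at about (280.5,227), almost in line across the jig.

```bash
python3 - <<'E'
from h import *
s,M=st(); p=snapshot("wrist")
g=cv2.cvtColor(p["frame"],cv2.COLOR_RGB2GRAY).astype(int); print(g[218:236,280])
f=dict(s); f["eef_rot"]=[1,0,0,0]; f["tool_pos"]=np.array([0,0,.2014])
fl=lambda q:np.round(q*np.array([1,-1,1])*1000,1)  # to tool axes
for uv,z in(((281.4,90+326/3.5),.072),((281.4,90+407/3.5),.072),((280.5,227),.0854)): print(uv,fl(wpix(p,f,*uv,z)))
print(fl(wpix(p,f,281.4,90+328/3.5,.072)),"walls bottom far edge",fl(wpix(p,f,281.4,90+386/3.5,.054)))
E
```

```text
t 7.47 pos [0.5323 0.1081 0.2019] a 15.99 deg tilt [0.0013 0.0002] F [-0.43  0.43 -1.07] open 22.9mm q [-0.27  0.73 -0.03  1.91  0.04  0.5  -1.62]
[104 102 103 104 104 103 104 100 101 102 102 102 101 101 100 104 105 103]
(281.4, 183.14285714285714) [29.2 -0.7 72. ]
(281.4, 206.28571428571428) [12.8 -0.7 72. ]
(280.5, 227) [ 2.9 -1.3 85.4]
[28.8 -0.7 72. ] walls bottom far edge [11.6 -0.7 54. ]
```

>>> {"op": "carry_out", "data": {"motion": [1.1,0.06,0,0,0,0,1.05,0,0,0,0,0,0,0,0.5,0,0,0,0,0,0.4,0,0,0,0,0,0.4,0,0,0,0,0,0.3,0,0,0,0,0,0,0,0,0]}}

```text
clock: 8.4
tool_pos: [0.5526, 0.1136, 0.1848]
eef_rot: [0.99, 0.139, -0.0, 0.0]
contact_force: [-0.5, 0.6, -1.2]
opening: 0.263
```

```bash
python3 - <<'E'
from h import *
s,M=st(); p=snapshot("wrist"); c=p["frame"][90:300,180:380]
cv2.imwrite("pics/w4.png",cv2.resize(c,None,fx=3,fy=2.8,interpolation=2)[:,:,::-1])
E
```

```text
t 8.40 pos [0.5526 0.1136 0.1848] a 16.03 deg tilt [-0.0003 -0.0003] F [-0.47  0.58 -1.22] open 23.2mm q [-0.27  0.78 -0.03  1.86  0.04  0.51 -1.62]
```

View pics/w4.png

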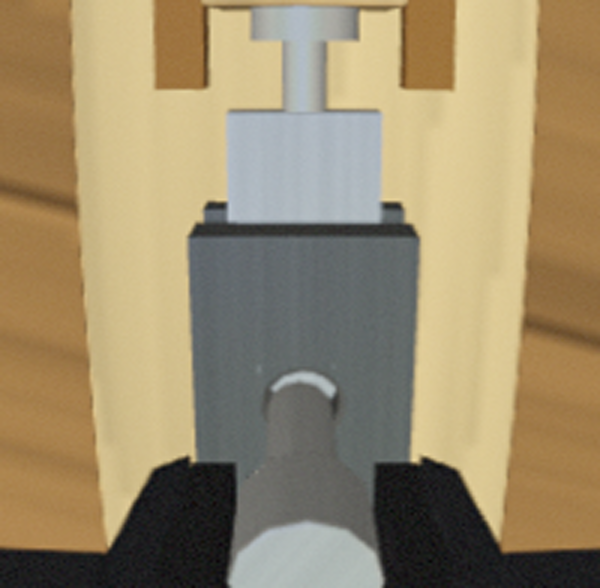

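The pin's foot is just inside the hole, centred, with no contact force. I'll continue slowly.

>>> {"op": "carry_out", "data": {"motion": [0,0,0.3,0,0,0,0,0,0.3,0,0,0,0,0,0.2,0,0,0,0,0,0,0,0,0]}}

```text
clock: 8.95
tool_pos: [0.5527, 0.1136, 0.1768]
eef_rot: [0.99, 0.139, -0.0, 0.0]
contact_force: [0.4, -0.5, -1.3]
opening: 0.264
```

>>> {"op": "carry_out", "data": {"motion": [0,0,0.2,0,0,0,0,0,0.15,0,0,0,0,0,0,0,0,0]}}

```text
clock: 9.32
tool_pos: [0.5527, 0.1136, 0.1734]
eef_rot: [0.99, 0.139, -0.0, 0.0]
contact_force: [0.7, -0.7, -1.9]
opening: 0.262
```

>>> {"op": "carry_out", "data": {"motion": [0,0,0,0,0,0,0,0,0,0,0,0,0,0,0,0,0,0,0,0,-1.5,0,0,0,0,0,-3,0,0,0,0,0,0,0,0,0], "hand": 5.5}}

```text
clock: 10.07
tool_pos: [0.5542, 0.1141, 0.2213]
eef_rot: [0.99, 0.139, 0.003, -0.0]
contact_force: [-1.1, 0.2, 0.3]
opening: 0.623
```

>>> {"op": "carry_out", "data": {"motion": [5.6,0.05,0,0,0,0,5.6,0.05,0,0,0,0,5.6,0,0,0,0,0,0,0,0,0,0,0,0,0,0,0,0,0]}}

```text
clock: 10.7
tool_pos: [0.7132, 0.1588, 0.2175]
eef_rot: [0.99, 0.139, -0.001, 0.0]
contact_force: [0.0, -0.7, 0.4]
opening: 0.624
```

```bash
python3 - <<'E'
from h import *
togo(.7155,.156,.134,16)
for n in("scene","side"):
  p=snapshot(n)
  w=cloud(p).reshape(-1,3)
  q=w[(abs(w[:,0]-.552)<.04)&(abs(w[:,1]-.113)<.03)&(w[:,2]>.09)&(w[:,2]<.15)]; print(n,len(q),np.median(q,0).round(4),np.percentile(q[:,2],97)) if len(q) else print("none")
  q=q[q[:,2]>np.percentile(q[:,2],97)-.004]; print(q.mean(0).round(4))
E
```

```text
t 10.70 pos [0.7132 0.1588 0.2175] a 16.03 deg tilt [-0.0028 -0.0009] F [ 0.03 -0.7   0.44] open 55.0mm q [-0.27  0.93 -0.03  1.27  0.03  0.94 -1.59]
tool cm [0.17 0.33 8.35] then? rotvec(first, in tool) [0.    0.003 0.001] shift after turn [0.14 0.33 8.35]
scene 115 [0.5542 0.1077 0.1268] 0.13351498144316953
[0.5516 0.1115 0.1314]
side 132 [0.5495 0.105  0.1202] 0.13037771585133398
[0.551  0.1097 0.1291]
```

The pin stands in the ear with its head top at about 0.130, resting on the tongue as expected. Next I'll grip the block lightly, so that it slips instead of forcing the pin.

>>> {"op": "carry_out", "data": {"motion": [0.15,0.2,3,0,0,0,0,0,3,0,0,0,0,0,2,0,0,0,0,0,0.3,0,0,0,0,0,0,0,0,0]}}

```text
clock: 11.42
tool_pos: [0.7168, 0.1577, 0.1364]
eef_rot: [0.99, 0.139, 0.001, -0.0]
contact_force: [-0.2, 0.6, -0.0]
opening: 0.622
```

>>> {"op": "carry_out", "data": {"motion": [0,0,0,0,0,0,0,0,0,0,0,0,0,0,0,0,0,0,0,0,0,0,0,0], "hand": 3, "grip_force": 10}}

```text
clock: 11.92
tool_pos: [0.7164, 0.1602, 0.1367]
eef_rot: [0.99, 0.14, 0.001, -0.002]
contact_force: [-3.1, 4.8, 5.0]
opening: 0.412
```

>>> {"op": "carry_out", "data": {"motion": [-0.1,-0.2,0,0,0,0,-0.1,0,0,0,0,0,-0.1,0,0,0,0,0,-0.1,0,0,0,0,0,-0.1,0,0,0,0,0,-0.1,0,0,0,0,0]}}

```text
clock: 12.68
tool_pos: [0.7119, 0.159, 0.1366]
eef_rot: [0.99, 0.14, 0.003, -0.001]
contact_force: [3.9, 5.0, 3.4]
opening: 0.405
```

```bash
cat >> h.py <<'E'
def top():
  d=np.array([-.9613,-.2756])
  s,M=st(); print("F along jig",(s["contact_force"][:2]@d).round(2),"TCP jig x mm",((s["tool_pos"][:2]-[.552,.1125])@d*1000).round(1))
  p=snapshot("side"); w=cloud(p).reshape(-1,3)
  q=w[(abs(w[:,0]-.552)<.03)&(abs(w[:,1]-.112)<.025)&(w[:,2]>.08)&(w[:,2]<.15)]; print("pin top",np.percentile(q[:,2],97).round(4),len(q))
  q=w[(abs(w[:,0]-.552)<.03)&(abs(w[:,1]-.112)<.025)&(w[:,2]>np.percentile(q[:,2],97)-.004)&(w[:,2]<.15)]; print(q.mean(0).round(4))
  return p
E
python3 -c "
from h import *
top()"
```

```text
t 12.68 pos [0.7119 0.159  0.1366] a 16.05 deg tilt [0.0049 0.0022] F [3.85 5.04 3.4 ] open 35.7mm q [-0.27  1.02 -0.03  1.32  0.03  0.79 -1.6 ]
F along jig -5.09 TCP jig x mm -166.5
pin top 0.131 159
[0.5521 0.1101 0.1297]
```

>>> {"op": "carry_out", "data": {"motion": [-0.1,-0.1,0,0,0,0,-0.1,0,0,0,0,0,-0.1,0,0,0,0,0,-0.1,0,0,0,0,0,-0.1,0,0,0,0,0,-0.1,0,0,0,0,0]}}

```text
clock: 13.48
tool_pos: [0.7054, 0.1573, 0.1366]
eef_rot: [0.99, 0.139, 0.002, -0.0]
contact_force: [2.7, 3.2, 5.6]
opening: 0.408
```

```bash
python3 -c "
from h import *
top()"
```

```text
t 13.47 pos [0.7054 0.1573 0.1366] a 16.03 deg tilt [0.0035 0.0005] F [2.68 3.2  5.58] open 35.9mm q [-0.27  1.01 -0.03  1.35  0.03  0.78 -1.6 ]
F along jig -3.46 TCP jig x mm -159.8
pin top 0.1303 156
[0.559  0.1109 0.1285]
```

>>> {"op": "carry_out", "data": {"motion": [-0.1,0,0,0,0,0,-0.1,0,0,0,0,0,-0.1,0,0,0,0,0,-0.1,0,0,0,0,0,-0.1,0,0,0,0,0]}}

```text
clock: 14.15
tool_pos: [0.7005, 0.1559, 0.1366]
eef_rot: [0.99, 0.139, 0.002, -0.0]
contact_force: [2.3, 3.1, 5.7]
opening: 0.408
```

```bash
python3 -c "
from h import *
top()"
```

```text
t 14.15 pos [0.7005 0.1559 0.1366] a 16.03 deg tilt [0.0034 0.0005] F [2.3  3.14 5.7 ] open 35.9mm q [-0.27  1.01 -0.03  1.37  0.03  0.76 -1.6 ]
F along jig -3.07 TCP jig x mm -154.7
pin top 0.0988 85
[0.5509 0.112  0.097 ]
```

The head top has dropped to 0.099, and home is 0.098, so the pin has gone through. I'll release the block and back away.

>>> {"op": "carry_out", "data": {"motion": [0,0,0,0,0,0,0,0,0,0,0,0,0,0,0,0,0,0,0,0,-4,0,0,0,0,0,-5,0,0,0,0,0,-5,0,0,0,0,0,0,0,0,0], "hand": 5.5}}

```text
clock: 15.08
tool_pos: [0.7015, 0.1559, 0.2805]
eef_rot: [0.99, 0.139, 0.004, -0.0]
contact_force: [0.1, 1.3, -0.6]
opening: 0.627
```

```bash
python3 - <<'E'
from h import *
p=top(); a=snapshot("scene"); w=cloud(a).reshape(-1,3)
q=w[(abs(w[:,0]-.552)<.025)&(abs(w[:,1]-.112)<.02)&(w[:,2]>.088)&(w[:,2]<.14)]; print(len(q),q.mean(0).round(4),q.max(0).round(4))
cv2.imwrite("pics/end.png",cv2.resize(np.hstack([a["frame"][130:240,240:390],p["frame"][140:250,190:340]]),None,fx=2.6,fy=2.6,interpolation=2)[:,:,::-1])
E
```

```text
t 15.07 pos [0.7015 0.1559 0.2805] a 16.00 deg tilt [0.0088 0.0016] F [ 0.06  1.31 -0.61] open 55.2mm q [-0.27  0.84 -0.03  1.28  0.02  1.02 -1.59]
F along jig -0.42 TCP jig x mm -155.7
pin top 0.0994 86
[0.5509 0.1113 0.0976]
70 [0.5528 0.1108 0.0966] [0.5641 0.1242 0.1021]
```

View pics/end.png

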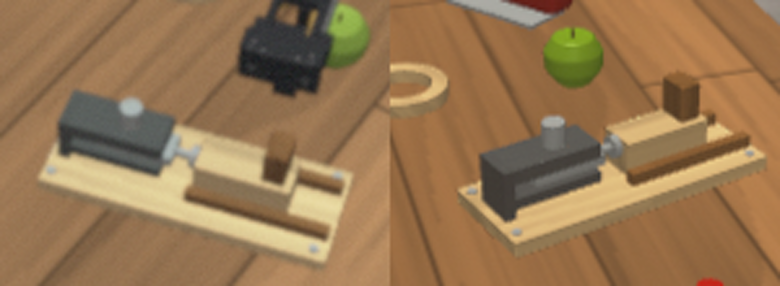

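The pin's head sits flush on the upper ear and the gripper is well clear, so I'll hand in.

```bash
python3 -c "
from h import *
print(workorder.finish_job())"
```

```text
the job is handed in; nothing more can be done
None
```

The long steel pin is through the yoke and its head sits home on the upper ear. I handed the job in at about 15 s; no verdict is reported.

- **What I did:** I took the long pin from the rack by its head and stood it in the upper ear, resting on the tongue. Gripping the block lightly, I pushed the carriage in 1 mm steps, at about 3–5 N along the jig. The pin dropped after about 16 mm of travel, and I then let go of the block and backed away.
- **Pin height:** The fixed cameras put the head top at about 0.098–0.099 m, against 0.098 m when home. In the last picture the head sits flush and upright.
- **Pin position:** The head centre was at about (0.551–0.553, 0.111) m, within about 2 mm of the hole I measured from the fixed cameras.
- **Disagreement:** The wrist camera's first estimate of the hole was about 3 mm off the fixed cameras'. I settled it by comparing the pin and hole in one close view, and the pin went in without resistance.
- **Not checked:** I did not re-measure the short pin, ring, jar or apple at the end. The moves were planned clear of them.

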